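# Unfold the crank and wind up the sample stage

## Task

The lifting stage's handwheel is locked because its crank grip is folded into the slot of the centre post. Press the crank's tail down so that the grip swings up and latches upright, then wind the wheel clockwise with it until the top face of the stage plate with the small beaker on it is level with the tip of the pointer on the gauge rod. Leave the pointer where it is set, keep the beaker standing on the stage, leave the other glassware and bottles alone, and leave the grip upright.

Things in the scene. Friction and masses are not known exactly. Their poses are not given: they have to be found in the camera images.
- lift: the lifting stage as a whole, fixed to the worktop: grey base plate 130 (x) x 335 (y) x 12 mm. Origin on the wheel's upright axis at worktop height; z up. The base runs from y = +79 to y = -256 mm; the wheel is at the origin, the stage plate at y = -170 mm, the gauge rod (diameter 12 mm, top at 162 mm height) at y = -240 mm. Column under the wheel: radius 40 mm
- wheel (a joint): angle of the handwheel (radius 66 mm, upper face 102 mm above the worktop) about its upright axis; 0 at the start, grows clockwise seen from above, up to 13 rad. One clockwise turn raises the stage 16 mm (2.55 mm per rad). Stiff: needs about 0.25 N m (5 N at the grip) and stays where it is left. Locked to within about 0.1 rad while the grip is folded
- crank (a joint): angle of the folding crank about its level hinge, tangential on the wheel's rim: 0 = folded, grip level across the wheel in the slot of the four-lugged centre post; 1.60 = upright, at its stop. A sprung ball detent resists from 0.75 rad, most at about 1.1 (some 12 N on the tail), and snaps over by 1.3; then the grip stays upright (1.5 to 1.6). Let go earlier, it falls back
- wheel_hub (a point): point on the wheel's axis, 116 mm above the worktop, the height of the crank's hinge; turns with the wheel. Its -x axis points from the wheel axis to the crank's hinge
- crank_pivot (a point): middle of the crank's hinge, 55 mm from the wheel axis and 116 mm above the worktop; turns with wheel and crank
- crank_tip (a point): end of the black round grip, 85 mm from the hinge. The grip is 17 mm in diameter from 22 to 85 mm from the hinge. Folded it points from the hinge across the wheel axis; upright it stands 55 mm from the wheel axis, with its end 201 mm above the worktop
- tail_end (a point): end of the crank's flat steel tail, 46 mm from the hinge (24 mm wide, 5 mm thick, rounded 12 mm beyond this point). Grip folded: the tail rises outward from the hinge at 45 degrees, away from the wheel axis (base's -x side); pressed straight down about 25 mm outside the hinge it turns the crank. Grip upright: it slopes 45 degrees down and outward, to 100 mm from the axis
- stage_edge (a point): middle of the upper edge of the stage plate on the side of the gauge rod; its z is the height of the stage's top face, 68 mm above the worktop at the start. The aluminium plate is 100 x 100 x 8 mm
- pointer_tip (a point): tip of the flat steel pointer (3 mm thick) on a clamp collar on the gauge rod, 6 mm from the stage plate's edge, pointing at it; the point is at mid-thickness, at the height the stage's top face has to reach, 14 to 28 mm above its start. The collar slides on the rod if pushed: leave it
- beaker_50: small open glass beaker, 45 mm in diameter and 55 mm high, standing loose on the stage plate; origin in the middle of its underside, z up
- beaker_250: bystander: larger glass beaker, 73 mm in diameter, 94 mm high, on the worktop nearer the robot; origin in the middle of its underside
- stock_bottle: bystander: white bottle with blue cap, 54 mm in diameter, 105 mm high, on the worktop; origin in the middle of its underside
- amber_bottle: bystander: brown bottle with black cap, 68 mm in diameter, 150 mm high, on the worktop behind the wheel; origin in the middle of its underside
Mind the look-alikes: they are no part of the job. What is meant by the beaker_50 is not black or turquoise, and is the larger of those in its own colour.

How it is judged:
On the way:
1. the crank grip is upright and latched while the wheel is still near its start (value of joint crank above 1.45 rad and value of joint wheel below 0.6 rad), for 0.2 s.
At the end, for the whole second after the job is handed in: The stage's top face is within 2 mm of the height of the pointer's tip, the wheel is at rest, the crank grip is still latched upright (over 1.45 rad), and the small beaker stands upright and at rest on the stage (z of stage_edge in the frame of pointer_tip between -0.002 and 0.002 m and value of joint crank above 1.45 rad and velocity of joint wheel between -0.05 and 0.05 rad/s and angle between beaker_50's own z axis and vertical below 0.1 rad and z of beaker_50 in the frame of stage_edge between -0.004 and 0.006 m and linear speed of beaker_50 below 0.02 m/s); the robot touches nothing.
It fails at once if the pointer on the gauge rod is shifted by more than 2 mm (distance of pointer_tip from where it was at the start of the episode above 0.002 m).
It fails at once if the small beaker on the stage tips over (angle between beaker_50's own z axis and vertical above 0.5 rad).
It fails at once if the larger beaker or a bottle is shifted by more than 25 mm (distance of any of beaker_250, stock_bottle, amber_bottle from where it was at the start of the episode above 0.025 m).
It also fails if it takes over 59 s, if anything falls off the work surface, if the arm or the gripper's body presses on something with over 40 N, if the wrist force passes 120 N, or if a joint passes its speed limit or range.

## Robot

A 6-joint arm with a two-finger parallel gripper is mounted at the origin on a cart in front of the work surface, level with it; the furniture and walls round the work are solid. World frame = base frame: x ahead of the robot, y to its left, z up, the work surface at z = 0. Lengths are in m, angles in rad, forces in N, time in s.
With the tool pointing down it reaches from about 0.35 to 0.975 m from the base axis. Payload 7.1 kg.
Tool frame: the origin (TCP) lies midway between the tips of the shut fingers; the grasp point (between the pads) lies 19 mm behind it (ctrl.hold_point_z is the distance from the TCP to the grasp point, in m); z points along the fingers, y is the line along which they close (so a half turn about z gives the same grasp; the last joint's range is limited). The gripper opens to 88 mm and grips with 3 to 60 N. Pads are 20 mm wide; open, the fingers measure 115 mm over their backs; the gripper's body (75 mm by 178 mm) begins 61 mm behind the grasp point.
Start: joints at [-1.13, 0.423, 1.63, -0, 1.089, -0.019], TCP at [0.277, -0.56, 0.223] pointing down, gripper open.
Joint ranges: [-3, 3], [-0.9, 2.11], [0.09, 2.58], [-1.31, 4.45], [0.11, 2.69], [-2.54, 2.54]. Speed limits (rad/s): [2.39, 2.39, 3.01, 3.14, 3.14, 3.14].

## Interface

Orientations are given as [roll, pitch, yaw] about the fixed x, y, z axes, in that order (R = Rz(yaw) Ry(pitch) Rx(roll)).
In Python, from cell import ctrl gives the robot as it stands. The module is installed in compiled form; this text tells all that it offers.
- The arm moves only by the tool carry_out, never from a script. Its argument "increments" is a list of rows, each an object of numbers: "x", "y", "z": the shift along the tool's x, y, z as a fraction of full scale; "spin": the turn about the tool's z as a fraction of full scale. In form: [{"x": .., "y": .., "z": .., "spin": ..}, ...]. A call has 1 to 8 rows; each row shifts and turns the commanded pose from where the row before left it, along the tool's axes as they then stand; what a row does not reach is not made up. Full scale, the value 1, is 25 mm for a shift and 0.1 rad for a turn. A row lasts 1/10 s, in which the tool goes at most 50 mm and 8.59 degrees, less where a joint would pass 70% of its speed; a pose out of reach is approached as far as the arm can. A call with a number of a shift or a turn outside -1 to 1 is refused whole. A call with a gripper value outside its range is refused whole. "gripper" is the opening, from -1 (shut) to 1 (fully open), set as the call begins (left out, the last holds). The fingers move at their own pace and stop on an object; "newtons" is the grip in N (left out, the last holds). Time passes only in rows, so rows that do not move let the fingers close. It gives the time, the measured TCP pose, the force, the opening and the grip force at its end, in the units of the state.
- ctrl.get_state(): the state, without advancing time (a new reading comes with each control period).
- ctrl.camera(name): name is "scene" or "top"; returns the picture (480x640x3 uint8, red, green, blue); there is no depth.
- ctrl.camera_info(name): a dict with "camera_matrix" (3x3 intrinsics, pixels), "cam_to_world" (4x4, takes a point from camera to world coordinates). Camera axes: x right, y up, looking along -z (the intrinsics and any distortion apply to the point x, -y, -z); pixel columns grow to the right and rows downward; lengths in m; the calibration is good to about 2 mm. A picture is of the moment at which its call begins. camera_info takes no time and is no camera call.
- ctrl.job_done(): hands the job in; it is judged then, once.
The state is a dict: "time": time; "joint_positions": joint angles; "qd": joint speeds; "joint_torque": joint torques, N m; "tcp_pos": TCP position; "eef_rot": TCP orientation; "ft_force": force on the tool from outside, world axes, zero at the start; "wrist_torque": the same for the moment, N m; "width": opening from 0.0 (shut) to 1.0 (fully open); "grip_force": force on a finger pad.
Only numpy, scipy, OpenCV 4.12 (cv2) and the standard library are available. Lean on these libraries where they do the work, as an engineer would, in place of code of your own. Each camera call takes 0.05 s, during which the arm holds its last target. There are 200 camera calls.

## Working session

There is one attempt and no reset: what is moved stays moved. The work goes in short steps, Python scripts to look and compute and a tool call to move; the robot and the scene stay as the last step left them, time stands still between calls to the robot, and variables do not carry over. Pictures are saved under pics/ and viewed, at most 10 in all, crops included, and the job is handed in when it is done.

Besides the shell and the picture viewer there is one more tool, called after ">>>" in YAML: its name, and indented under it one key for each argument. carry_out: Moves the arm, as the interface text tells. Shift numbers are shares of 25 mm and turn numbers shares of 0.1 rad, none past 1 either way. Its arguments: {"type":"object","properties":{"increments":{"type":"array","items":{"type":"object","properties":{"x":{"type":"number"},"y":{"type":"number"},"z":{"type":"number"},"spin":{"type":"number"}}}},"gripper":{"type":"number"},"newtons":{"type":"number"}},"required":["increments"]}

```bash
mkdir -p pics
python3 - <<'E'
from cell import ctrl
import cv2
for n in("scene","top"):
    i=ctrl.camera_info(n);print(n,i["camera_matrix"],i["cam_to_world"],[k for k in i])
    cv2.imwrite(f"pics/{n}0.png",ctrl.camera(n)[:,:,::-1])
s=ctrl.get_state();print(s)
E
```

```text
scene [[553.16075931   0.         310.96660143]
 [  0.         553.16075931 241.672831  ]
 [  0.           0.           1.        ]] [[ 0.84287823  0.30927533 -0.44034651  0.06347814]
 [-0.53809919  0.48085872 -0.69226017 -1.01189171]
 [-0.00235453  0.82044114  0.57172616  0.73661821]
 [ 0.          0.          0.          1.        ]] ['camera_matrix', 'cam_to_world']
top [[578.33054654   0.         322.96955367]
 [  0.         578.33054654 235.95972043]
 [  0.           0.           1.        ]] [[ 0.0063479   0.99699217 -0.07724192  0.41578447]
 [-0.99995653  0.00580126 -0.00729925 -0.24612728]
 [-0.0068292   0.0772849   0.99698566  1.28619748]
 [ 0.          0.          0.          1.        ]] ['camera_matrix', 'cam_to_world']
{'time': 0.1, 'joint_positions': array([-1.13002467e+00,  4.23759000e-01,  1.63059510e+00,  2.34225531e-05,
        1.08858283e+00, -1.90154239e-02]), 'qd': array([-0.00108593, -0.00205151, -0.00333196,  0.00020784, -0.00074852,
       -0.00072548]), 'joint_torque': array([-1.97007270e-03, -5.45615888e+01, -2.74328220e+01,  6.44406443e-02,
        1.87510526e-02, -5.24629547e-05]), 'tcp_pos': array([ 0.27715962, -0.55963911,  0.22199007]), 'eef_rot': array([-3.14024901e+00, -4.62938583e-05,  4.59776176e-01]), 'ft_force': array([-1.33987116,  0.41888475,  0.86392431]), 'wrist_torque': array([ 0.00310079, -0.03997916, -0.00031957]), 'grip_force': 0.0, 'width': 0.9980497245337491}
```

View pics/scene0.png

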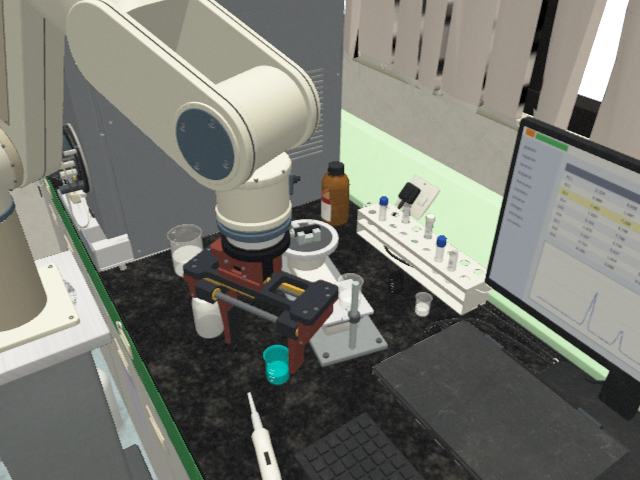

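View pics/top0.png

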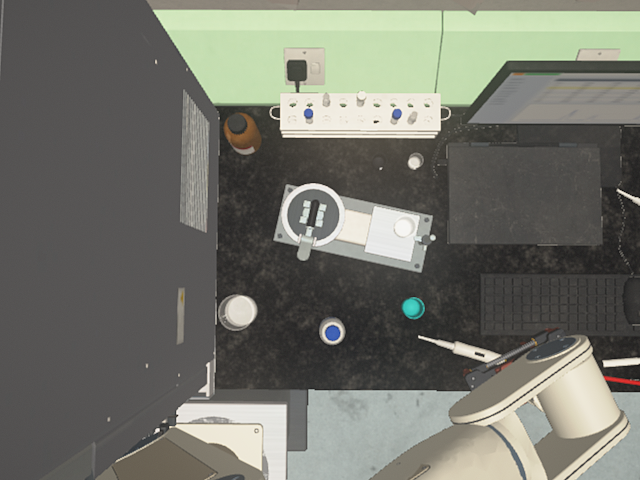

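The top view shows the wheel at (313,214), the tail end at about (304,254), the stage plate around (393,233) and the gauge rod near (427,239). In the scene view the gripper hides part of the lift. I'll zoom in on both.

```bash
cat > h.py <<'E'
import numpy as np, cv2
from cell import ctrl
def ray(n,uv):
    i=ctrl.camera_info(n);K=i["camera_matrix"];T=i["cam_to_world"]
    d=np.linalg.inv(K)@[uv[0],uv[1],1];return T[:3,3],T[:3,:3]@(d*[1,-1,-1])
def at_z(n,uv,z):
    o,d=ray(n,uv);return o+d*(z-o[2])/d[2]
def proj(n,p):
    i=ctrl.camera_info(n);T=i["cam_to_world"];c=T[:3,:3].T@(np.array(p)-T[:3,3])*[1,-1,-1]
    q=i["camera_matrix"]@c;return q[:2]/q[2]
E
python3 - <<'E'
import cv2
a=cv2.imread("pics/top0.png")[170:290,260:450]
cv2.imwrite("pics/top0c.png",cv2.resize(a,None,fx=4,fy=4,interpolation=cv2.INTER_CUBIC))
E
```

```text
(no output)
```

View pics/top0c.png

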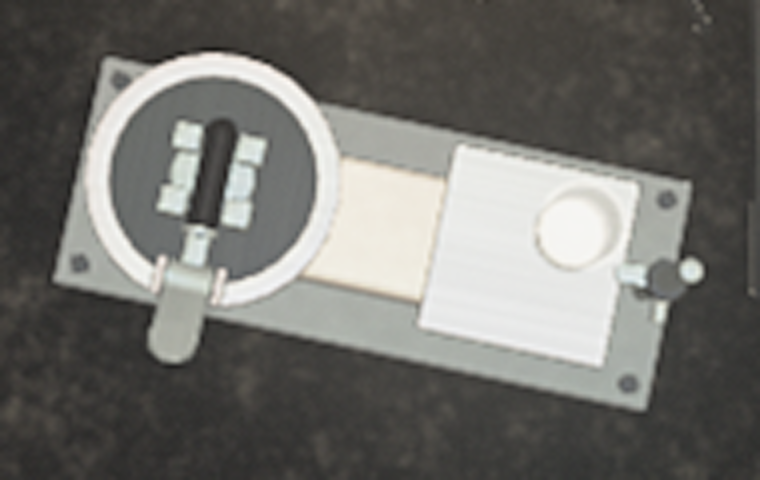

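The crop shows the base corners at about (104,57), (690,182), (645,410) and (55,282). The wheel centre is at (213,178), the stage corners are at (456,145), (640,183), (604,366) and (420,326), and the rod top is at (691,270). I'll fit the lift pose to these.

```bash
cat >> h.py <<'E'
def lift(L,x):
    c,s=np.cos(L[2]),np.sin(L[2]);x=np.asarray(x,float)
    return np.array([L[0]+c*x[0]-s*x[1],L[1]+s*x[0]+c*x[1],x[2]])
E
python3 - <<'E'
from h import *
from scipy.optimize import least_squares
pts=[((104,57),(.065,.079,.012)),((690,182),(.065,-.256,.012)),((645,410),(-.065,-.256,.012)),((55,282),(-.065,.079,.012)),
((213,178),(0,0,.102)),((691,270),(0,-.240,.162)),((456,145),(.05,-.12,.068)),((640,183),(.05,-.22,.068)),((604,366),(-.05,-.22,.068)),((420,326),(-.05,-.12,.068)),((172,350),(-.055-.0325,0,.1485))]
px=lambda p:np.array(p)/4+[260-.375,170-.375]
w=at_z("top",px((213,178)),.102)
f=lambda L:np.concatenate([proj("top",lift(L,b))-px(a) for a,b in pts])
r=least_squares(f,[w[0],w[1],-.2],loss="soft_l1");L=r.x
print(w,L,np.round(f(L).reshape(-1,2),1).tolist())
np.save("L.npy",L)
for n,x in dict(hub=(0,0,.116),piv=(-.055,0,.116),tail=(-.0875,0,.1485),press=(-.08,0,.141),tipup=(-.055,0,.201),rod=(0,-.24,.162)).items(): print(n,lift(L,x).round(4))
for n,uv,z in(("b250",(238,312),.05),("stock",(333,333),.105),("amber",(237,120),.15),("turq",(413,308),.05),("b50",((577-1.5)/4+260,(229)/4+170),.1)): print(n,at_z("top",uv,z).round(3))
E
```

```text
[ 0.55252501 -0.21637527  0.102     ] [ 0.55114195 -0.21630425 -0.20522693] [[-0.3, -0.2], [0.9, -0.2], [0.6, 0.3], [-0.7, 0.5], [-0.0, 0.7], [0.2, -0.2], [-0.1, -0.4], [0.2, -0.1], [-0.2, 0.4], [-0.8, 0.4], [0.2, -1.8]]
hub [ 0.5511 -0.2163  0.116 ]
piv [ 0.4973 -0.2051  0.116 ]
tail [ 0.4655 -0.1985  0.1485]
press [ 0.4728 -0.2     0.141 ]
tipup [ 0.4973 -0.2051  0.201 ]
rod [ 0.5022 -0.4513  0.162 ]
b250 [ 0.348 -0.058  0.05 ]
stock [ 0.311 -0.259  0.105]
amber [ 0.736 -0.064  0.15 ]
turq [ 0.359 -0.429  0.05 ]
b50 [ 0.527 -0.404  0.1  ]
```

>>> carry_out:
  increments:
    - {"spin":-1}
    - {"spin":-1}
    - {"spin":-1}
    - {"spin":-1}
    - {"spin":-1}
    - {"spin":-1}
    - {"spin":-1}
    - {"spin":-1}
  gripper: -1
  newtons: 10

```text
$.increments[0]: bad value
```

>>> carry_out:
  increments:
    - {"spin":-1}
    - {"spin":-1}
    - {"spin":-1}
    - {"spin":-1}
    - {"spin":-1}
    - {"spin":-1}
    - {"spin":-1}
    - {"spin":-1}

```text
$.increments[0]: bad value
```

>>> carry_out:
  increments:
    - {"spin":-1}
    - {"spin":-1}
    - {"spin":-1}
    - {"spin":-1}
    - {"spin":-1}
    - {"spin":-1}
    - {"spin":-1}
    - {"spin":-1}

```text
$.increments[0]: bad value
```

```bash
cat >> h.py <<'E'
def tolift(L,p):
    c,s=np.cos(L[2]),np.sin(L[2]);d=np.array(p[:2])-L[:2];return np.array([c*d[0]+s*d[1],-s*d[0]+c*d[1]])
def delta(p,yaw=None,dz=None):
    "tool-axis shift (units of 25 mm) from the measured pose to world p"
    s=ctrl.get_state();y=s["eef_rot"][2];d=np.array(p)-s["tcp_pos"]
    out=np.array([np.cos(y)*d[0]+np.sin(y)*d[1],np.sin(y)*d[0]-np.cos(y)*d[1],-d[2]])/.025
    sp=None if yaw is None else -((yaw-y+np.pi)%(2*np.pi)-np.pi)/.1
    print("t",s["time"],"tcp",s["tcp_pos"].round(4),"rot",s["eef_rot"].round(3),"q6",s["joint_positions"][5].round(2),"f",s["ft_force"].round(1),"units",out.round(2),"spin",sp)
E
python3 - <<'E'
from h import *
L=np.load("L.npy");delta(lift(L,(-.092,0,.19)),L[2]+np.pi)
E
```

```text
t 0.1 tcp [ 0.2772 -0.5596  0.222 ] rot [-3.14 -0.    0.46] q6 -0.02 f [-1.3  0.4  0.9] units [13.02 -9.71  1.28] spin -24.765895466893973
```

>>> carry_out:
  increments:
    - {"x":0,"y":0,"z":0,"spin":-1}
    - {"x":0,"y":0,"z":0,"spin":-1}
    - {"x":0,"y":0,"z":0,"spin":-1}
    - {"x":0,"y":0,"z":0,"spin":-1}
    - {"x":0,"y":0,"z":0,"spin":-1}
    - {"x":0,"y":0,"z":0,"spin":-1}
    - {"x":0,"y":0,"z":0,"spin":-1}
    - {"x":0,"y":0,"z":0,"spin":-1}
  gripper: -1
  newtons: 10

```text
time: 0.9
tcp_pos: [0.2772, -0.5598, 0.2222]
eef_rot: [-3.141, -0.001, 1.264]
ft_force: [0.5, 0.2, -0.4]
width: 0.312
grip_force: 0.0
```

>>> carry_out:
  increments:
    - {"x":0,"y":0,"z":0,"spin":-1}
    - {"x":0,"y":0,"z":0,"spin":-1}
    - {"x":0,"y":0,"z":0,"spin":-1}
    - {"x":0,"y":0,"z":0,"spin":-1}
    - {"x":0,"y":0,"z":0,"spin":-1}
    - {"x":0,"y":0,"z":0,"spin":-1}
    - {"x":0,"y":0,"z":0,"spin":-1}
    - {"x":0,"y":0,"z":0,"spin":-1}

```text
time: 1.7
tcp_pos: [0.2772, -0.5598, 0.2222]
eef_rot: [3.142, -0.001, 2.064]
ft_force: [-0.2, -0.5, -0.5]
width: 0.004
grip_force: 0.0
```

>>> carry_out:
  increments:
    - {"x":0,"y":0,"z":0,"spin":-1}
    - {"x":0,"y":0,"z":0,"spin":-1}
    - {"x":0,"y":0,"z":0,"spin":-1}
    - {"x":0,"y":0,"z":0,"spin":-1}
    - {"x":0,"y":0,"z":0,"spin":-1}
    - {"x":0,"y":0,"z":0,"spin":-1}
    - {"x":0,"y":0,"z":0,"spin":-1}
    - {"x":0,"y":0,"z":0,"spin":-1}

```text
time: 2.5
tcp_pos: [0.2772, -0.5598, 0.2222]
eef_rot: [3.141, -0.001, 2.864]
ft_force: [-0.8, 0.2, 0.3]
width: 0.008
grip_force: 0.0
```

>>> carry_out:
  increments:
    - {"x":0,"y":0,"z":0,"spin":-0.72}

```text
time: 2.6
tcp_pos: [0.2772, -0.5598, 0.2222]
eef_rot: [3.141, -0.001, 2.936]
ft_force: [-0.2, -0.1, -0.0]
width: 0.007
grip_force: 0.0
```

Run:
```python
from h import *
L=np.load("L.npy");delta(lift(L,(-.092,0,.19)),L[2]+np.pi)
```

```text
t 2.6 tcp [ 0.2772 -0.5598  0.2222] rot [ 3.141e+00 -1.000e-03  2.936e+00] q6 -2.49 f [-0.2 -0.1 -0. ] units [-4.23 15.69  1.29] spin -0.008348031468630168
```

>>> carry_out:
  increments:
    - {"x":-0.26,"y":0.98,"z":0,"spin":0}
    - {"x":-0.26,"y":0.98,"z":0,"spin":0}
    - {"x":-0.26,"y":0.98,"z":0,"spin":0}
    - {"x":-0.26,"y":0.98,"z":0,"spin":0}
    - {"x":-0.26,"y":0.98,"z":0,"spin":0}
    - {"x":-0.26,"y":0.98,"z":0,"spin":0}
    - {"x":-0.26,"y":0.98,"z":0,"spin":0}
    - {"x":-0.26,"y":0.98,"z":0,"spin":0}

```text
time: 3.4
tcp_pos: [0.3692, -0.378, 0.2224]
eef_rot: [3.141, -0.001, 2.932]
ft_force: [-0.0, 0.4, 0.2]
width: 0.006
grip_force: 0.0
```

>>> carry_out:
  increments:
    - {"x":-0.27,"y":0.98,"z":0.16,"spin":0}
    - {"x":-0.27,"y":0.98,"z":0.16,"spin":0}
    - {"x":-0.27,"y":0.98,"z":0.16,"spin":0}
    - {"x":-0.27,"y":0.98,"z":0.16,"spin":0}
    - {"x":-0.27,"y":0.98,"z":0.16,"spin":0}
    - {"x":-0.27,"y":0.98,"z":0.16,"spin":0}
    - {"x":-0.27,"y":0.98,"z":0.16,"spin":0}
    - {"x":-0.27,"y":0.98,"z":0.16,"spin":0}

```text
time: 4.2
tcp_pos: [0.4629, -0.1977, 0.1903]
eef_rot: [3.141, -0.0, 2.932]
ft_force: [-0.1, 0.3, 0.2]
width: 0.005
grip_force: 0.0
```

Run:
```python
from h import *
L=np.load("L.npy");delta(lift(L,(-.092,0,.16)),L[2]+np.pi)
a=ctrl.camera("scene")[:,:,::-1].copy();cv2.imwrite("pics/s1f.png",a)
u=proj("scene",lift(L,(0,-.2,.09)));print(u,proj("scene",lift(L,(0,-.226,.09))),proj("scene",lift(L,(0,-.22,.068))))
x,y=int(u[0])-70,int(u[1])-55
print(x,y);cv2.imwrite("pics/s1.png",cv2.resize(a[y:y+110,x:x+140],None,fx=5,fy=5,interpolation=cv2.INTER_CUBIC))
```

```text
t 4.2 tcp [ 0.4629 -0.1977  0.1903] rot [ 3.141 -0.     2.932] q6 -1.79 f [-0.1  0.3  0.2] units [ 0.07 -0.01  1.21] spin -0.04597867477265982
[342.22062709 300.20901359] [348.1784686  309.40612161] [346.35083017 316.60682527]
272 245
```

View pics/s1.png

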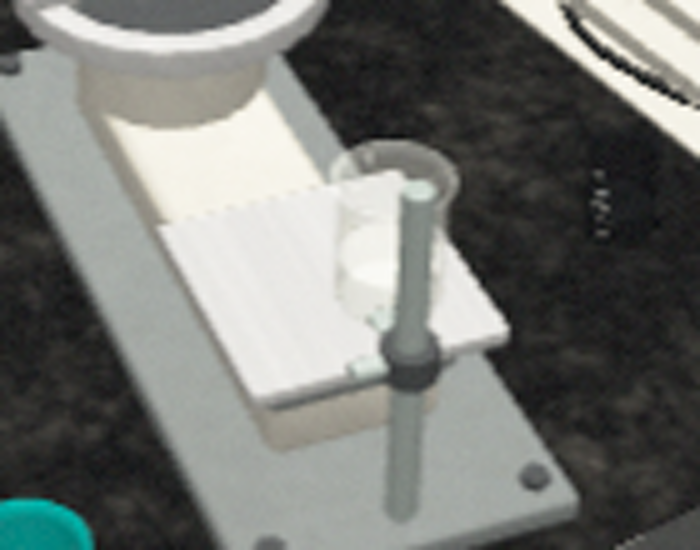

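The scene crop shows the collar at (410,360), the pointer bit left of the rod near (375,318), and the plate's near corners at (262,403) and (508,335). I'll enlarge both views around the pointer.

Run:
```python
from h import *
L=np.load("L.npy")
a=cv2.imread("pics/s1f.png")[295:325,335:375];b=cv2.imread("pics/top0.png")[222:252,405:445]
f=lambda i:cv2.resize(i,None,fx=10,fy=10,interpolation=cv2.INTER_CUBIC)
cv2.imwrite("pics/p2.png",np.hstack([f(a),f(b)]))
for h in(.08,.09,.1):
  for n,o in(("scene",(335,295)),("top",(405,222))):
    print(h,n,*[((proj(n,lift(L,(x,y,h)))-o+.5)*10).round(0) for x,y in((0,-.226),(0,-.24),(-.004,-.226),(-.05,-.22))])
```

```text
0.08 scene [135. 192.] [168. 243.] [114. 198.] [-144.  240.]
0.08 top [143. 170.] [209. 184.] [139. 189.] [ 68. 398.]
0.09 scene [137. 149.] [170. 200.] [116. 155.] [-143.  197.]
0.09 top [151. 166.] [217. 181.] [147. 185.] [ 75. 396.]
0.1 scene [139. 106.] [172. 157.] [118. 111.] [-143.  153.]
0.1 top [159. 163.] [226. 177.] [155. 182.] [ 82. 395.]
```

View pics/p2.png

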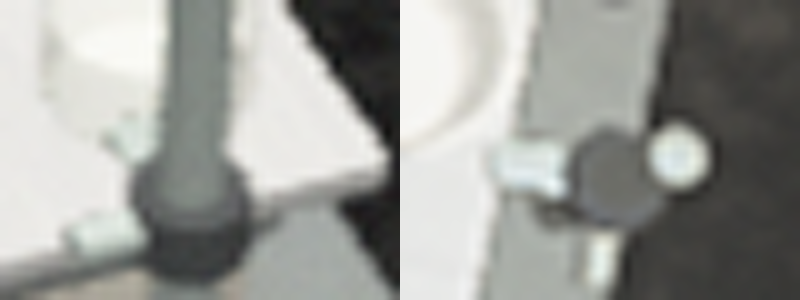

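The pointer reaches about 25 mm from the rod axis at a height of roughly 0.09, so its tip overhangs the plate edge. Next I press the tail down.

>>> carry_out:
  increments:
    - {"x":0.05,"y":0,"z":0.6,"spin":0}
    - {"x":0,"y":0,"z":0.6,"spin":0}
    - {"x":0,"y":0,"z":0.4,"spin":0}
    - {"x":0,"y":0,"z":0.4,"spin":0}

```text
time: 4.65
tcp_pos: [0.4608, -0.1984, 0.1401]
eef_rot: [3.141, -0.002, 2.932]
ft_force: [-1.7, 1.0, 3.7]
width: 0.005
grip_force: 1.4
```

>>> carry_out:
  increments:
    - {"x":0.05,"y":0,"z":0.3,"spin":0}
    - {"x":0.05,"y":0,"z":0.3,"spin":0}
    - {"x":0.05,"y":0,"z":0.3,"spin":0}
    - {"x":0.05,"y":0,"z":0.2,"spin":0}
    - {"x":0.05,"y":0,"z":0.2,"spin":0}

```text
time: 5.15
tcp_pos: [0.4581, -0.1982, 0.1093]
eef_rot: [-3.141, 0.006, 2.931]
ft_force: [2.2, -0.6, 8.2]
width: 0.008
grip_force: 3.1
```

>>> carry_out:
  increments:
    - {"x":0.06,"y":0,"z":0.2,"spin":0}
    - {"x":0.06,"y":0,"z":0.2,"spin":0}
    - {"x":0.06,"y":0,"z":0.15,"spin":0}
    - {"x":0,"y":0,"z":0.1,"spin":0}

```text
time: 5.55
tcp_pos: [0.4503, -0.196, 0.0913]
eef_rot: [3.141, -0.001, 2.932]
ft_force: [-0.4, 0.7, -1.1]
width: 0.005
grip_force: 0.0
```

Run:
```python
from h import *
L=np.load("L.npy");delta(lift(L,(-.1,0,.09)),L[2]+np.pi);print(tolift(L,ctrl.get_state()["tcp_pos"]))
```

```text
t 5.55 tcp [ 0.4503 -0.196   0.0913] rot [ 3.141e+00 -1.000e-03  2.932e+00] q6 -1.8 f [-0.4  0.7 -1.1] units [-0.11  0.03  0.05] spin -0.046509353074171145
[-0.10286777 -0.0006708 ]
```

>>> carry_out:
  increments:
    - {"x":0.3,"y":0,"z":-0.2,"spin":0}
    - {"x":0.2,"y":0,"z":-0.8,"spin":0}
    - {"x":0,"y":0,"z":-1,"spin":0}
    - {"x":0,"y":0,"z":-1,"spin":0}
    - {"x":0,"y":0,"z":-1,"spin":0}
    - {"x":0,"y":0,"z":-1,"spin":0}
    - {"x":0,"y":0,"z":-0.6,"spin":0}
  gripper: 0

```text
time: 6.25
tcp_pos: [0.4388, -0.1938, 0.2341]
eef_rot: [-3.141, 0.002, 2.932]
ft_force: [0.1, 0.1, 0.5]
width: 0.497
grip_force: 0.0
```

Run:
```python
from h import *
L=np.load("L.npy");delta(lift(L,(-.055,0,.23)),L[2]+np.pi)
a=ctrl.camera("top")[:,:,::-1].copy();b=ctrl.camera("scene")[:,:,::-1].copy()
cv2.imwrite("pics/t3f.png",a);cv2.imwrite("pics/s3f.png",b)
f=lambda i:cv2.resize(i,(400,400),interpolation=cv2.INTER_CUBIC)
cv2.imwrite("pics/p3.png",np.hstack([f(a[165:265,265:365]),f(b[200:300,240:340])]))
for z in(.138,.201):
  print(z,(proj("top",lift(L,(-.055,0,z)))-(265,165))*4,(proj("scene",lift(L,(-.055,0,z)))-(240,200))*4+(400,0))
```

```text
t 6.25 tcp [ 0.4388 -0.1938  0.2341] rot [-3.141e+00  2.000e-03  2.932e+00] q6 -1.8 f [0.1 0.1 0.5] units [-2.38  0.04  0.17] spin -0.045510113485605075
0.138 [166.23383749 298.37343471] [547.93882642 103.88015808]
0.201 [161.53167047 288.86464152] [542.99063153  -6.58805916]
```

View pics/p3.png

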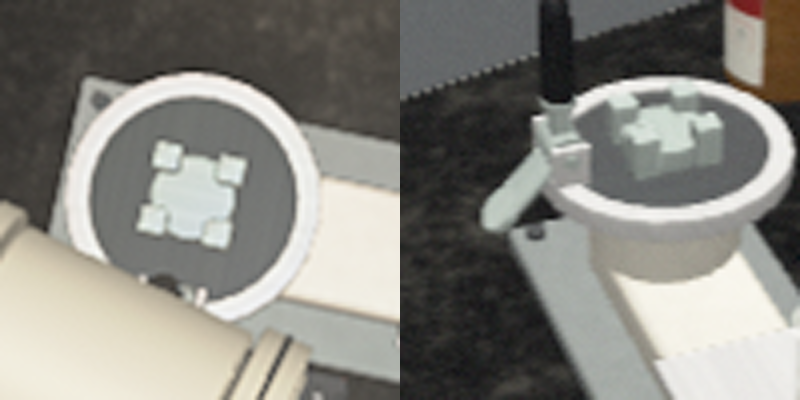

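The grip stands upright, with its column at (557,50) in the right panel. I move over it and descend with the fingers straddling it.

>>> carry_out:
  increments:
    - {"x":-0.8,"y":0.01,"z":0,"spin":0}
    - {"x":-0.8,"y":0.01,"z":0,"spin":0}
    - {"x":-0.78,"y":0.02,"z":0,"spin":0}
    - {"x":0,"y":0,"z":0.8,"spin":0}
    - {"x":0,"y":0,"z":0.8,"spin":0}
    - {"x":0,"y":0,"z":0.8,"spin":0}
    - {"x":0,"y":0,"z":0.8,"spin":0}

```text
time: 7.05
tcp_pos: [0.4961, -0.2047, 0.1501]
eef_rot: [3.141, -0.002, 2.932]
ft_force: [-0.7, 0.2, 0.5]
width: 0.5
grip_force: 0.0
```

>>> carry_out:
  increments:
    - {"x":0,"y":0,"z":0.8,"spin":0}
    - {"x":0,"y":0,"z":0,"spin":0}
    - {"x":0,"y":0,"z":0,"spin":0}
    - {"x":0,"y":0,"z":0,"spin":0}
    - {"x":0,"y":0,"z":0,"spin":0}
  gripper: -1
  newtons: 5

```text
time: 7.55
tcp_pos: [0.4972, -0.205, 0.1324]
eef_rot: [3.142, 0.001, 2.932]
ft_force: [0.8, 0.6, -4.3]
width: 0.196
grip_force: 5.0
```

Run:
```python
from h import *
L=np.load("L.npy");delta(lift(L,(-.055,0,.134)),L[2]+np.pi);s=ctrl.get_state();print(tolift(L,s["tcp_pos"]),s["width"]*88,s["grip_force"],s["wrist_torque"])
# winding rows: circle radius 55 (+0.5), step a per row, tool axes turning with it
for a in(.1,):
  # move along tangent: tool y; at start tool x = outward radial. clockwise => direction?
  r=.0555
  for i in range(1):
    p0=np.array([-r,0]);p1=r*np.array([-np.cos(a),np.sin(a)])  # clockwise from -x goes to +y
    d=p1-p0; psi=np.pi # yaw rel lift
    print(np.array([np.cos(psi)*d[0]+np.sin(psi)*d[1],np.sin(psi)*d[0]-np.cos(psi)*d[1]])/.025)
```

```text
t 7.55 tcp [ 0.4972 -0.205   0.1324] rot [3.142e+00 1.000e-03 2.932e+00] q6 -1.77 f [ 0.8  0.6 -4.3] units [-0.   -0.   -0.06] spin -0.04582333230179092
[-0.05507059  0.00010838] 17.21752727768705 5.000199526548386 [ 0.16643936 -0.21219362  0.02940717]
[-0.01109075  0.22163018]
```

>>> carry_out:
  increments:
    - {"x":-0.011,"y":0.222,"z":0,"spin":1}
    - {"x":-0.011,"y":0.222,"z":0,"spin":1}
    - {"x":-0.011,"y":0.222,"z":0,"spin":1}
    - {"x":-0.011,"y":0.222,"z":0,"spin":1}
    - {"x":-0.011,"y":0.222,"z":0,"spin":1}
    - {"x":-0.011,"y":0.222,"z":0,"spin":1}
    - {"x":-0.011,"y":0.222,"z":0,"spin":1}
    - {"x":-0.011,"y":0.222,"z":0,"spin":1}

```text
time: 8.35
tcp_pos: [0.521, -0.1697, 0.1324]
eef_rot: [-3.14, -0.0, 2.128]
ft_force: [-4.2, -2.6, 0.3]
width: 0.193
grip_force: 5.0
```

```bash
cat >> h.py <<'E'
def ang():
    L=np.load("L.npy");s=ctrl.get_state();p=tolift(L,s["tcp_pos"]);y=s["eef_rot"][2]-L[2]
    f=s["ft_force"];r=np.array(lift((0,0,L[2]),(p[0],p[1],0)))[:2];r/=np.hypot(*r);t=np.array([r[1],-r[0]])
    print("t",s["time"],"R",np.hypot(*p).round(4),"wheel",(np.arctan2(p[1],-p[0])%(2*np.pi)).round(3),"yaw lag",((np.pi-y)%(2*np.pi)).round(3),"z",s["tcp_pos"][2].round(4),"q6",s["joint_positions"][5].round(2),"f rad/tan/z",(f[:2]@r).round(1),(f[:2]@t).round(1),f[2].round(1),"w",s["width"]*88)
E
python3 -c "
from h import *
ang()"
```

```text
t 8.35 R 0.0555 wheel 0.791 yaw lag 0.808 z 0.1324 q6 -0.89 f rad/tan/z 0.1 -4.9 0.3 w 16.98188259264529
```

>>> carry_out:
  increments:
    - {"x":-0.011,"y":0.222,"z":0,"spin":1}
    - {"x":-0.011,"y":0.222,"z":0,"spin":1}
    - {"x":-0.011,"y":0.222,"z":0,"spin":1}
    - {"x":-0.011,"y":0.222,"z":0,"spin":1}
    - {"x":-0.011,"y":0.222,"z":0,"spin":1}
    - {"x":-0.011,"y":0.222,"z":0,"spin":1}
    - {"x":-0.011,"y":0.222,"z":0,"spin":1}
    - {"x":-0.011,"y":0.222,"z":0,"spin":1}

```text
time: 9.15
tcp_pos: [0.5633, -0.1619, 0.1322]
eef_rot: [-3.138, -0.001, 1.328]
ft_force: [-5.2, 4.0, 0.6]
width: 0.192
grip_force: 5.0
```

>>> carry_out:
  increments:
    - {"x":-0.011,"y":0.222,"z":0,"spin":1}
    - {"x":-0.011,"y":0.222,"z":0,"spin":1}
    - {"x":-0.011,"y":0.222,"z":0,"spin":1}
    - {"x":-0.011,"y":0.222,"z":0,"spin":1}
    - {"x":-0.011,"y":0.222,"z":0,"spin":1}
    - {"x":-0.011,"y":0.222,"z":0,"spin":1}
    - {"x":-0.011,"y":0.222,"z":0,"spin":1}
    - {"x":-0.011,"y":0.222,"z":0,"spin":1}

```text
time: 9.95
tcp_pos: [0.599, -0.187, 0.1322]
eef_rot: [-3.139, -0.0, 0.528]
ft_force: [-2.1, 6.8, -0.9]
width: 0.194
grip_force: 5.0
```

>>> carry_out:
  increments:
    - {"x":-0.011,"y":0.222,"z":0,"spin":1}
    - {"x":-0.011,"y":0.222,"z":0,"spin":1}
    - {"x":-0.011,"y":0.222,"z":0,"spin":1}
    - {"x":-0.011,"y":0.222,"z":0,"spin":1}
    - {"x":-0.011,"y":0.222,"z":0,"spin":1}
    - {"x":-0.011,"y":0.222,"z":0,"spin":1}
    - {"x":-0.011,"y":0.222,"z":0,"spin":1}
    - {"x":-0.011,"y":0.222,"z":0,"spin":1}

```text
time: 10.75
tcp_pos: [0.6059, -0.2303, 0.1324]
eef_rot: [-3.14, -0.001, -0.272]
ft_force: [3.3, 5.9, -4.1]
width: 0.192
grip_force: 5.0
```

```bash
python3 -c "
from h import *
ang()
a=ctrl.camera('scene')[:,:,::-1];cv2.imwrite('pics/s4f.png',a)"
```

```text
t 10.75 R 0.0565 wheel 3.187 yaw lag 3.209 z 0.1324 q6 1.46 f rad/tan/z 1.8 -6.5 -4.1 w 16.876852452451036
```

>>> carry_out:
  increments:
    - {"x":-0.011,"y":0.222,"z":0,"spin":1}
    - {"x":-0.011,"y":0.222,"z":0,"spin":1}
    - {"x":-0.011,"y":0.222,"z":0,"spin":1}
    - {"x":-0.011,"y":0.222,"z":0,"spin":1}
    - {"x":-0.011,"y":0.222,"z":0,"spin":1}
    - {"x":-0.011,"y":0.222,"z":0,"spin":1}
    - {"x":-0.011,"y":0.222,"z":0,"spin":1}
    - {"x":-0.011,"y":0.222,"z":0,"spin":1}

```text
time: 11.6
tcp_pos: [0.5793, -0.2649, 0.1325]
eef_rot: [-3.139, -0.001, -1.071]
ft_force: [4.2, 3.3, -2.6]
width: 0.189
grip_force: 5.0
```

Run:
```python
from h import *
ang()
a=ctrl.camera('scene')[:,:,::-1];cv2.imwrite('pics/s5f.png',a)
f=lambda i:cv2.resize(i,(400,400),interpolation=cv2.INTER_CUBIC)
r=lambda n:f(cv2.imread(n)[280:330,320:370])
cv2.imwrite("pics/p5.png",np.hstack([r("pics/s1f.png"),r("pics/s5f.png")]))
```

```text
t 11.6 R 0.0562 wheel 3.983 yaw lag 4.007 z 0.1325 q6 2.19 f rad/tan/z -0.8 -5.3 -2.6 w 16.653414887397965
```

View pics/p5.png

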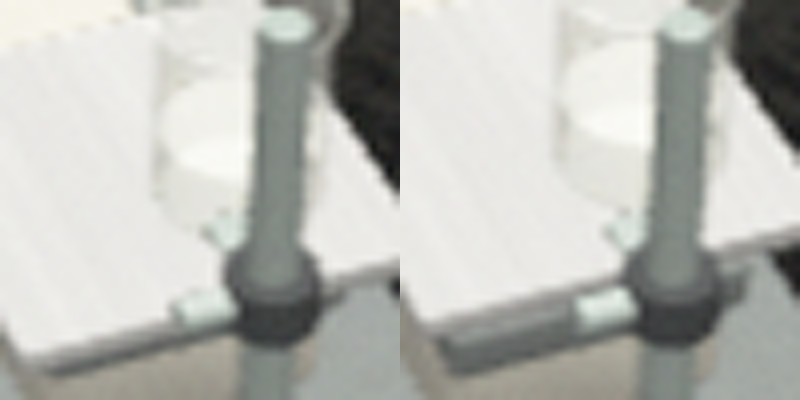

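The left panel is the start and the right panel is now: the pointer bit is at (215,232) and (625,232), the collar centre at (275,296), and the rod top at (285,25). I'll work out the pointer height using the rod as a local reference.

Run:
```python
from h import *
L=np.load("L.npy")
P=lambda x,y,z:proj("scene",lift(L,(x,y,z)))
px=lambda u,v:np.array([(u+.5)/8-.5+320,(v+.5)/8-.5+280])
q5=lambda u,v:np.array([(u+.5)/5-.5+272,(v+.5)/5-.5+245])
for n,m,p in(("rodtop",px(285,25),(0,-.24,.162)),("plate L",q5(262,403),(-.05,-.22,.068)),("plate R",q5(508,335),(.05,-.22,.068)),("plate backL",q5(160,228),(-.05,-.12,.068)),("rodfoot",q5(402,506),(0,-.24,.012)),("baseR",q5(578,505),(.065,-.256,.012))):
    print(n,m.round(1),(m-P(*p)).round(2))
d=P(0,-.24,.09)-P(0,-.24,.08);print("px/10mm",d)
for c in (px(275,294),px(275,298)): print("collar uncorrected h",.08+.01*(c[1]-P(0,-.24,.08)[1])/d[1], "per px corr",.01/d[1])
# stage at now: same-row line extraction: vertical profile edges of the plate front edge
g=[cv2.cvtColor(cv2.imread(f"pics/{n}"),cv2.COLOR_BGR2GRAY).astype(int) for n in("s1f.png","s4f.png","s5f.png")]
for i in g:
  for u in(330,335,339): print(u,i[308:334,u].tolist())
```

```text
rodtop [355.2 282.7] [1.97 0.79]
plate L [324.  325.2] [3.93 1.59]
plate R [373.2 311.6] [1.34 1.79]
plate backL [303.6 290.2] [3.06 0.99]
rodfoot [352.  345.8] [ 2.22 -1.01]
baseR [387.2 345.6] [1.   2.11]
px/10mm [ 0.22855376 -4.30840409]
collar uncorrected h 0.08583552290036582 per px corr -0.002321045055639514
collar uncorrected h 0.08467500037254606 per px corr -0.002321045055639514
330 [231, 230, 231, 231, 232, 234, 234, 233, 235, 234, 234, 232, 233, 234, 216, 172, 141, 105, 116, 154, 158, 156, 150, 148, 145, 145]
335 [232, 233, 233, 233, 233, 233, 234, 233, 232, 232, 233, 232, 230, 189, 156, 127, 99, 136, 157, 159, 153, 152, 152, 150, 147, 149]
339 [232, 233, 232, 232, 233, 232, 233, 235, 236, 236, 235, 230, 186, 153, 118, 98, 138, 159, 160, 155, 152, 149, 148, 147, 147, 167]
330 [233, 235, 235, 234, 234, 234, 233, 233, 234, 234, 232, 191, 158, 142, 124, 107, 101, 96, 114, 155, 157, 155, 155, 149, 146, 145]
335 [234, 233, 233, 234, 233, 233, 233, 233, 233, 226, 177, 147, 136, 113, 107, 101, 96, 138, 160, 157, 156, 152, 154, 149, 149, 147]
339 [233, 233, 233, 234, 234, 235, 235, 236, 223, 173, 143, 135, 111, 102, 101, 98, 137, 157, 157, 156, 151, 149, 148, 147, 150, 165]
330 [234, 235, 235, 233, 234, 232, 234, 234, 234, 233, 197, 163, 147, 149, 125, 105, 100, 97, 114, 154, 160, 153, 152, 147, 148, 144]
335 [233, 233, 232, 233, 233, 232, 233, 235, 228, 179, 147, 148, 144, 117, 103, 102, 95, 137, 159, 159, 157, 153, 153, 152, 147, 149]
339 [232, 233, 233, 235, 235, 235, 234, 228, 174, 145, 143, 142, 111, 104, 100, 95, 139, 159, 158, 156, 151, 149, 149, 147, 149, 166]
```

Run:
```python
from h import *
for n in("s1f.png","s5f.png"):
  g=cv2.cvtColor(cv2.imread("pics/"+n),cv2.COLOR_BGR2GRAY).astype(int)
  print("     ",*[f"{u:3d}" for u in range(339,366)])
  for v in range(302,327): print(v,":",*[f"{x:3d}" for x in g[v,339:366]])
L=np.load("L.npy")
a=cv2.imread("pics/top0.png");g=cv2.cvtColor(a,cv2.COLOR_BGR2GRAY).astype(int)
print("     ",*[f"{u:3d}" for u in range(408,436)])
for v in range(232,246): print(v,":",*[f"{x:3d}" for x in g[v,408:436]])
```

```text
339 340 341 342 343 344 345 346 347 348 349 350 351 352 353 354 355 356 357 358 359 360 361 362 363 364 365
302 : 211 216 223 225 227 229 231 233 236 240 241 232 177 125 132 134 135 134 141 187 206 218 231 236 232 233 232
303 : 218 218 223 224 225 227 227 229 229 231 232 223 169 126 130 135 134 131 139 185 209 219 231 234 235 233 231
304 : 211 212 223 224 225 227 227 228 229 229 231 207 152 125 130 134 135 134 140 190 212 224 233 234 235 234 232
305 : 226 220 221 224 225 227 227 227 227 227 228 205 149 126 130 132 135 131 137 186 215 227 233 235 235 235 232
306 : 233 222 221 225 226 226 226 227 210 209 224 187 129 126 129 135 135 132 148 197 226 231 235 233 232 235 235
307 : 232 228 223 225 226 226 225 224 217 217 219 190 141 125 132 138 133 131 151 207 232 234 234 235 233 234 235
308 : 232 231 229 225 220 221 198 203 221 220 217 183 132 126 133 135 134 130 157 217 233 234 233 235 233 233 236
309 : 233 231 232 232 229 224 189 183 215 223 220 184 130 128 133 137 134 133 175 223 235 235 233 233 235 234 234
310 : 232 232 232 233 233 231 226 202 203 221 199 145 119 129 132 133 136 131 15
[... 5891 characters left out ...]
31 230 230 231 233 230 203 193 198 196 201 224 237 170  91 112 109 109 108 108 108 106 106 132 152 148 103  54
241 : 230 230 231 231 232 237 204 151 159 148 136 161 187 139  97 118 113 109 108 110 109 110 112  91  65  57  52  58
242 : 231 231 231 232 232 237 209 158 172 160 121  96  92  77  88 112 114 111 111 111 113 116 113  87  59  59  62  64
243 : 231 231 231 231 234 231 197 165 172 167 131  99 105  89  71  88 107 113 112 114 116 110  91  71  62  64  62  65
244 : 232 231 232 232 236 222 177 168 170 175 157 122 112 119 111 112 109  95 105 108 101  86  69  64  61  62  63  62
245 : 232 232 232 233 239 220 168 170 170 175 172 162 155 163 153 153 172 178 159 107  67  65  63  64  61  61  61  61
```

Run:
```python
from h import *
L=np.load("L.npy")
P=lambda x,y,z:proj("scene",lift(L,(x,y,z)))
g=cv2.cvtColor(cv2.imread("pics/s1f.png"),cv2.COLOR_BGR2GRAY).astype(int)
print("top",*[(v,g[v,352:360].tolist()) for v in range(277,291)],sep="\n")
print("foot",*[(v,g[v,347:358].tolist()) for v in range(341,355)],sep="\n")
cam=ctrl.camera_info("scene")["cam_to_world"][:3,3];c=tolift(L,cam)-[0,-.24];c/=np.hypot(*c)
for z,R in((.162,.006),(.012,.006),(.094,.011),(.082,.011)): print(z,P(0,-.24,z),P(c[0]*R,-.24+c[1]*R,z),P(-c[0]*R,-.24-c[1]*R,z))
```

```text
top
(277, [119, 117, 116, 116, 119, 122, 128, 135])
(278, [118, 119, 122, 118, 118, 116, 116, 127])
(279, [161, 118, 118, 119, 119, 115, 116, 127])
(280, [200, 137, 116, 124, 128, 126, 129, 122])
(281, [225, 211, 199, 203, 204, 182, 147, 121])
(282, [222, 214, 213, 215, 213, 211, 185, 139])
(283, [199, 204, 214, 214, 216, 216, 194, 144])
(284, [157, 174, 205, 217, 218, 206, 165, 125])
(285, [145, 131, 147, 158, 158, 148, 132, 132])
(286, [149, 122, 132, 135, 135, 134, 135, 150])
(287, [149, 126, 129, 134, 136, 133, 130, 138])
(288, [136, 124, 131, 136, 136, 132, 129, 137])
(289, [131, 126, 132, 133, 135, 133, 133, 137])
(290, [134, 127, 132, 133, 137, 132, 146, 161])
foot
(341, [168, 161, 136, 125, 131, 131, 132, 131, 134, 152, 167])
(342, [168, 158, 138, 124, 132, 131, 134, 130, 142, 158, 168])
(343, [165, 161, 139, 127, 133, 133, 130, 129, 138, 162, 169])
(344, [165, 153, 132, 126, 130, 135, 132, 126, 141, 158, 166])
(345, [167, 154, 132, 125, 131, 131, 132, 128, 139, 160, 167])
(346, [166, 150, 130, 125, 130, 134, 130, 126, 140, 160, 167])
(347, [165, 160, 137, 127, 131, 132, 131, 132, 150, 166, 167])
(348, [168, 167, 153, 135, 133, 131, 135, 146, 160, 166, 166])
(349, [167, 168, 167, 156, 144, 142, 151, 165, 169, 167, 167])
(350, [166, 169, 166, 162, 164, 163, 164, 168, 169, 166, 169])
(351, [168, 168, 166, 166, 166, 165, 166, 171, 171, 171, 169])
(352, [168, 168, 166, 169, 165, 165, 168, 170, 169, 165, 165])
(353, [166, 169, 166, 166, 167, 164, 165, 164, 162, 158, 148])
(354, [167, 168, 163, 162, 160, 159, 149, 140, 134, 125, 118])
0.162 [353.22047746 281.89933941] [353.09816174 284.20507944] [353.34148294 279.61829855]
0.012 [349.776992 346.811537] [349.64823534 349.23869337] [349.90448764 344.40815177]
0.094 [351.58228933 312.78037343] [351.35068879 317.14621144] [351.80954556 308.49642879]
0.082 [351.3070347  317.96912269] [351.07450092 322.35255313] [351.5352377  313.66733077]
```

Using the rod top and foot as a local scale, the collar front face spans z = 0.0805 to 0.093, so the pointer is at about 0.0868 and the wheel needs about 7.15 rad. It stands at 3.98, so I regrasp after a half turn of the wrist.

>>> carry_out:
  increments:
    - {"x":0,"y":0,"z":0,"spin":0}
    - {"x":0,"y":0,"z":0,"spin":0}
    - {"x":0,"y":0,"z":0,"spin":0}
    - {"x":0,"y":0,"z":0,"spin":0}
    - {"x":0,"y":0,"z":-0.8,"spin":0}
    - {"x":0,"y":0,"z":-0.9,"spin":0}
    - {"x":0,"y":0,"z":-0.9,"spin":0}
    - {"x":0,"y":0,"z":-0.9,"spin":0}
  gripper: 0

```text
time: 12.45
tcp_pos: [0.5782, -0.2653, 0.2203]
eef_rot: [3.141, 0.0, -1.067]
ft_force: [0.7, -0.1, 0.7]
width: 0.496
grip_force: 0.0
```

>>> carry_out:
  increments:
    - {"x":0,"y":0,"z":0,"spin":-1}
    - {"x":0,"y":0,"z":0,"spin":-1}
    - {"x":0,"y":0,"z":0,"spin":-1}
    - {"x":0,"y":0,"z":0,"spin":-1}
    - {"x":0,"y":0,"z":0,"spin":-1}
    - {"x":0,"y":0,"z":0,"spin":-1}
    - {"x":0,"y":0,"z":0,"spin":-1}
    - {"x":0,"y":0,"z":0,"spin":-1}

```text
time: 13.25
tcp_pos: [0.5782, -0.2653, 0.2194]
eef_rot: [3.141, 0.0, -0.263]
ft_force: [-0.7, 0.4, -0.7]
width: 0.498
grip_force: 0.0
```

>>> carry_out:
  increments:
    - {"x":0,"y":0,"z":0,"spin":-1}
    - {"x":0,"y":0,"z":0,"spin":-1}
    - {"x":0,"y":0,"z":0,"spin":-1}
    - {"x":0,"y":0,"z":0,"spin":-1}
    - {"x":0,"y":0,"z":0,"spin":-1}
    - {"x":0,"y":0,"z":0,"spin":-1}
    - {"x":0,"y":0,"z":0,"spin":-1}
    - {"x":0,"y":0,"z":0,"spin":-1}

```text
time: 14.05
tcp_pos: [0.5782, -0.2653, 0.2194]
eef_rot: [-3.142, 0.0, 0.537]
ft_force: [-0.3, 0.2, -0.2]
width: 0.501
grip_force: 0.0
```

>>> carry_out:
  increments:
    - {"x":0,"y":0,"z":0,"spin":-1}
    - {"x":0,"y":0,"z":0,"spin":-1}
    - {"x":0,"y":0,"z":0,"spin":-1}
    - {"x":0,"y":0,"z":0,"spin":-1}
    - {"x":0,"y":0,"z":0,"spin":-1}
    - {"x":0,"y":0,"z":0,"spin":-1}
    - {"x":0,"y":0,"z":0,"spin":-1}
    - {"x":0,"y":0,"z":0,"spin":-1}

```text
time: 14.85
tcp_pos: [0.5783, -0.2653, 0.2194]
eef_rot: [-3.141, 0.0, 1.337]
ft_force: [-0.2, -0.5, -0.4]
width: 0.501
grip_force: 0.0
```

>>> carry_out:
  increments:
    - {"x":0,"y":0,"z":0,"spin":-1}
    - {"x":0,"y":0,"z":0,"spin":-1}
    - {"x":0,"y":0,"z":0,"spin":-1}
    - {"x":0,"y":0,"z":0,"spin":-1}
    - {"x":0,"y":0,"z":0,"spin":-1}
    - {"x":0,"y":0,"z":0,"spin":-1}
    - {"x":0,"y":0,"z":0,"spin":-1}
    - {"x":0,"y":0,"z":0,"spin":-0.4}

```text
time: 15.65
tcp_pos: [0.5782, -0.2653, 0.2194]
eef_rot: [-3.141, -0.0, 2.076]
ft_force: [-0.3, -0.1, 0.4]
width: 0.503
grip_force: 0.0
```

```bash
python3 -c "
from h import *
ang()"
```

```text
t 15.65 R 0.056 wheel 4.002 yaw lag 0.86 z 0.2194 q6 -0.95 f rad/tan/z -0.0 0.3 0.4 w 44.228600379888384
```

>>> carry_out:
  increments:
    - {"x":0,"y":0,"z":0.9,"spin":0}
    - {"x":0,"y":0,"z":0.9,"spin":0}
    - {"x":0,"y":0,"z":0.9,"spin":0}
    - {"x":0,"y":0,"z":0.76,"spin":0}

```text
time: 16.05
tcp_pos: [0.578, -0.2652, 0.1318]
eef_rot: [-3.141, -0.0, 2.073]
ft_force: [-0.6, -0.7, 0.7]
width: 0.502
grip_force: 0.0
```

>>> carry_out:
  increments:
    - {"x":0,"y":0,"z":0,"spin":0}
    - {"x":0,"y":0,"z":0,"spin":0}
    - {"x":0,"y":0,"z":0,"spin":0}
    - {"x":0,"y":0,"z":0,"spin":0}
    - {"x":0,"y":0,"z":0,"spin":0}
  gripper: -1
  newtons: 5

```text
time: 16.55
tcp_pos: [0.579, -0.2658, 0.1343]
eef_rot: [3.141, 0.002, 2.072]
ft_force: [-0.9, -0.2, 4.0]
width: 0.194
grip_force: 5.0
```

>>> carry_out:
  increments:
    - {"x":0.011,"y":-0.222,"z":0,"spin":1}
    - {"x":0.011,"y":-0.222,"z":0,"spin":1}
    - {"x":0.011,"y":-0.222,"z":0,"spin":1}
    - {"x":0.011,"y":-0.222,"z":0,"spin":1}
    - {"x":0.011,"y":-0.222,"z":0,"spin":1}
    - {"x":0.011,"y":-0.222,"z":0,"spin":1}
    - {"x":0.011,"y":-0.222,"z":0,"spin":1}
    - {"x":0.011,"y":-0.222,"z":0,"spin":1}

```text
time: 17.35
tcp_pos: [0.5372, -0.2702, 0.1342]
eef_rot: [3.137, 0.0, 1.268]
ft_force: [5.3, -0.8, 0.2]
width: 0.19
grip_force: 5.0
```

```bash
python3 -c "
from h import *
ang()"
```

```text
t 17.35 R 0.0557 wheel 4.76 yaw lag 1.669 z 0.1342 q6 -0.18 f rad/tan/z -0.6 -5.3 0.2 w 16.685654128272034
```

>>> carry_out:
  increments:
    - {"x":0.011,"y":-0.222,"z":0,"spin":1}
    - {"x":0.011,"y":-0.222,"z":0,"spin":1}
    - {"x":0.011,"y":-0.222,"z":0,"spin":1}
    - {"x":0.011,"y":-0.222,"z":0,"spin":1}
    - {"x":0.011,"y":-0.222,"z":0,"spin":1}
    - {"x":0.011,"y":-0.222,"z":0,"spin":1}
    - {"x":0.011,"y":-0.222,"z":0,"spin":1}
    - {"x":0.011,"y":-0.222,"z":0,"spin":1}

```text
time: 18.15
tcp_pos: [0.5037, -0.2429, 0.1342]
eef_rot: [3.137, -0.003, 0.468]
ft_force: [2.8, -3.9, 0.9]
width: 0.193
grip_force: 5.0
```

>>> carry_out:
  increments:
    - {"x":0.011,"y":-0.222,"z":0,"spin":1}
    - {"x":0.011,"y":-0.222,"z":0,"spin":1}
    - {"x":0.011,"y":-0.222,"z":0,"spin":1}
    - {"x":0.011,"y":-0.222,"z":0,"spin":1}
    - {"x":0.011,"y":-0.222,"z":0,"spin":1}
    - {"x":0.011,"y":-0.222,"z":0,"spin":1}
    - {"x":0.011,"y":-0.222,"z":0,"spin":1}
    - {"x":0.011,"y":-0.222,"z":0,"spin":1}

```text
time: 18.95
tcp_pos: [0.4998, -0.1996, 0.1342]
eef_rot: [3.14, -0.003, -0.332]
ft_force: [-1.1, -3.8, 3.9]
width: 0.19
grip_force: 5.0
```

>>> carry_out:
  increments:
    - {"x":0.011,"y":-0.222,"z":0,"spin":1}
    - {"x":0.011,"y":-0.222,"z":0,"spin":1}
    - {"x":0.011,"y":-0.222,"z":0,"spin":1}

```text
time: 19.25
tcp_pos: [0.5072, -0.1847, 0.1342]
eef_rot: [3.141, -0.002, -0.632]
ft_force: [-2.2, -4.2, 4.7]
width: 0.192
grip_force: 5.0
```

Run:
```python
from h import *
ang()
a=ctrl.camera('scene')[:,:,::-1];cv2.imwrite('pics/s6f.png',a)
g=cv2.cvtColor(a,cv2.COLOR_BGR2GRAY).astype(int)
print("     ",*[f"{u:3d}" for u in range(339,366)])
for v in range(302,325): print(v,":",*[f"{x:3d}" for x in g[v,339:366]])
cv2.imwrite("pics/p6.png",cv2.resize(a[280:330,320:390],(700,500),interpolation=cv2.INTER_CUBIC))
```

```text
t 19.25 R 0.0542 wheel 0.418 yaw lag 3.568 z 0.1342 q6 1.83 f rad/tan/z -0.7 -4.7 4.7 w 16.871244636590845
      339 340 341 342 343 344 345 346 347 348 349 350 351 352 353 354 355 356 357 358 359 360 361 362 363 364 365
302 : 232 232 232 233 233 231 224 223 224 229 229 213 159 126 132 135 135 133 142 207 233 236 234 233 235 234 235
303 : 234 232 233 231 233 234 234 231 230 229 228 212 159 125 132 135 138 134 143 208 234 234 235 234 233 235 234
304 : 234 232 232 231 233 234 234 233 232 233 233 213 151 128 131 135 134 134 142 208 234 234 235 235 233 234 234
305 : 233 234 233 232 233 234 234 235 235 233 234 214 154 127 133 134 137 133 141 212 235 232 235 236 235 232 231
306 : 233 232 233 232 232 233 235 235 218 216 229 191 128 126 133 136 134 133 155 218 237 234 232 230 226 212 188
307 : 233 232 234 233 233 232 232 227 220 219 220 192 141 127 134 136 134 132 156 212 229 219 196 177 169 164 154
308 : 234 234 234 232 232 233 209 204 222 221 217 181 132 126 132 134 138 135 144 165 171 166 157 148 146 142 122
309 : 235 234 233 235 233 233 207 190 214 223 221 184 133 128 132 134 136 130 135
[... 1042 characters left out ...]
 152 167 169 170
319 : 146 135 126 154 203 206 196 187 173 162 116  60  63  60  60  64  62  65  61  61  67 131 162 166 167 169 167
320 : 112 110 112 137 165 167 151 136 121 101  74  57  61  63  64  61  64  61  62  60 105 149 165 169 169 168 166
321 : 103 101 107 122 126 119 108 104  99  92  74  58  59  60  64  60  61  63  58  72 127 161 166 165 168 169 169
322 : 101  99  99 100  99 107 121 135 152 158 135  87  67  59  62  64  62  62  88 132 155 163 164 166 168 167 171
323 :  97 107 119 119 141 160 161 164 170 167 159 129 107  95  90  91  90 112 145 155 157 164 165 167 168 167 168
324 : 138 155 158 158 162 164 164 166 164 164 152 126 127 127 129 128 126 129 148 155 161 167 164 167 166 169 169
```

View pics/p6.png

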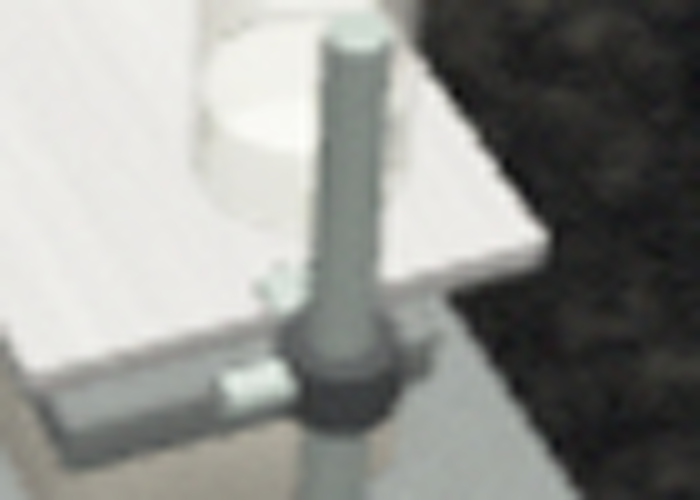

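Stage at about 0.0851 now (wheel 6.70), still slightly under the pointer: the plate edge is at (280,310) and the pointer bit at (280,290). Its position is unchanged from the earlier frames. A further 0.4 rad.

>>> carry_out:
  increments:
    - {"x":0.011,"y":-0.222,"z":0,"spin":1}
    - {"x":0.011,"y":-0.222,"z":0,"spin":1}
    - {"x":0.011,"y":-0.222,"z":0,"spin":1}
    - {"x":0.011,"y":-0.222,"z":0,"spin":1}
    - {"x":0,"y":0,"z":0,"spin":0}

```text
time: 19.8
tcp_pos: [0.5234, -0.1691, 0.134]
eef_rot: [-3.141, -0.001, -1.029]
ft_force: [-1.7, 0.9, 5.1]
width: 0.192
grip_force: 5.0
```

Run:
```python
from h import *
ang()
a=ctrl.camera('scene')[:,:,::-1];cv2.imwrite('pics/s7f.png',a)
g=cv2.cvtColor(a,cv2.COLOR_BGR2GRAY).astype(int)
for v in range(304,324): print(v,":",*[f"{x:3d}" for x in g[v,339:366]])
```

```text
t 19.8 R 0.0548 wheel 0.835 yaw lag 3.966 z 0.134 q6 2.27 f rad/tan/z 1.7 -1.0 5.1 w 16.91944157134464
304 : 232 233 233 233 233 234 235 234 233 234 235 215 153 125 129 133 138 133 143 209 235 233 235 236 234 235 234
305 : 232 233 231 232 232 232 235 235 233 233 234 212 152 127 132 134 137 133 141 212 236 235 234 235 232 229 224
306 : 234 233 233 233 233 233 234 235 219 215 227 189 127 128 134 136 137 131 158 219 235 231 227 218 197 179 168
307 : 234 233 234 233 233 233 233 227 220 218 221 191 141 129 132 132 136 131 155 197 202 186 170 162 154 152 146
308 : 235 234 235 233 232 232 208 205 223 222 217 183 134 124 133 135 134 133 135 155 160 153 149 145 130 108  91
309 : 234 234 234 234 233 231 206 190 215 222 220 183 133 129 129 134 133 133 131 141 144 140 149 157 152 107  47
310 : 235 234 235 234 231 233 223 193 199 220 198 143 119 126 134 135 133 131 125 143 159 161 157 161 167 130  61
311 : 235 233 230 225 216 195 175 164 170 164 133 113 118 130 131 135 134 132 118 123 151 163 165 154 161 159 120
312 : 215 197 184 173 168 156 148 145 136 117 101 105 118 130 132 134 135 129 113 105
[... 582 characters left out ...]
 115 150 167 168
318 : 161 155 137 195 228 225 222 217 211 198 142  60  66  65  72  74  67  71  66  61  61 101 131 151 164 167 168
319 : 143 134 125 155 200 207 196 188 175 163 117  61  61  64  63  62  62  62  61  60  72 130 166 165 168 167 169
320 : 113 111 111 135 161 166 149 135 122  99  72  57  59  64  65  63  63  64  65  57 103 150 164 166 166 168 169
321 : 103  99 107 122 125 118 109 104  98  95  76  59  58  63  62  63  61  62  63  74 127 161 168 168 166 167 169
322 :  99 100  98  99 100 106 119 136 151 159 134  88  69  61  64  62  60  60  88 131 155 165 165 166 168 169 169
323 :  97 106 120 121 143 159 163 166 169 167 155 129 107  94  91  92  91 111 146 157 159 164 167 167 167 167 170
```

>>> carry_out:
  increments:
    - {"x":0.011,"y":-0.222,"z":0,"spin":1}
    - {"x":0.011,"y":-0.222,"z":0,"spin":1}
    - {"x":0,"y":0,"z":0,"spin":0}

```text
time: 20.15
tcp_pos: [0.5332, -0.1642, 0.1338]
eef_rot: [-3.141, -0.0, -1.229]
ft_force: [-1.0, -0.0, 4.6]
width: 0.192
grip_force: 5.0
```

```bash
cat > chk.py <<'E'
from h import *
import sys
ang()
G=lambda a:cv2.cvtColor(a,cv2.COLOR_BGR2GRAY).astype(float)
A=np.mean([G(ctrl.camera('scene')[:,:,::-1]) for _ in range(4)],0);np.save(sys.argv[1],A)
print("    ",*[f"{x:5d}" for x in range(341,352)])
for v in range(304,325): print(v,":",*[f"{x:5.0f}" for x in A[v,341:352]],"|",*[f"{x:4.0f}" for x in A[v,352:363]])
E
python3 chk.py s8.npy
```

```text
t 20.15 R 0.0551 wheel 1.034 yaw lag 4.166 z 0.1338 q6 2.48 f rad/tan/z 0.3 -0.9 4.6 w 16.858641001451733
       341   342   343   344   345   346   347   348   349   350   351
304 :   233   232   232   233   234   234   234   233   234   216   155 |  126  131  135  136  133  143  209  234  233  234  235
305 :   232   232   232   233   234   235   234   233   233   212   151 |  127  130  135  136  134  141  209  236  234  234  233
306 :   233   232   232   232   234   235   219   216   228   191   129 |  126  132  134  134  131  156  216  233  230  220  200
307 :   233   232   233   232   232   228   220   218   220   191   141 |  127  134  134  136  132  152  183  188  177  166  158
308 :   234   233   233   232   209   204   222   221   219   183   133 |  126  132  134  134  133  136  150  154  149  148  144
309 :   234   234   234   233   206   187   214   222   220   182   132 |  130  133  136  134  130  132  140  146  141  150  164
310 :   235   234   232   228   220   187   196   220   199   145   121 |  127  132  134  135  132  131  146  159  160  158  161
311 :   227   217   
[... 1085 characters left out ...]
   60   62   61   64   63   60   61   72  130  162  166
320 :   112   136   162   164   149   136   122   100    74    60    60 |   62   63   62   64   64   60   59  104  151  166  167
321 :   107   123   126   119   108   103    97    94    77    58    60 |   62   64   62   61   62   60   71  129  161  166  166
322 :    98   100    99   107   120   134   152   159   134    91    66 |   62   62   62   61   60   88  131  156  163  166  167
323 :   118   121   141   160   163   164   168   167   156   130   108 |   96   92   91   88  112  143  156  158  163  167  167
324 :   159   158   161   165   165   166   166   165   152   129   124 |  126  127  128  127  130  148  155  159  166  165  167
```

>>> carry_out:
  increments:
    - {"x":0.006,"y":-0.167,"z":0,"spin":0}
    - {"x":0.019,"y":-0.166,"z":0,"spin":0}
    - {"x":0,"y":0,"z":0,"spin":0}

```text
time: 20.65
tcp_pos: [0.5403, -0.1619, 0.1332]
eef_rot: [3.141, 0.001, -1.227]
ft_force: [-4.2, 0.7, 6.1]
width: 0.192
grip_force: 5.0
```

```bash
python3 chk.py s9.npy
```

```text
t 20.65 R 0.0555 wheel 1.169 yaw lag 4.163 z 0.1332 q6 2.49 f rad/tan/z 1.5 -4.0 6.1 w 16.85214261362756
       341   342   343   344   345   346   347   348   349   350   351
304 :   233   232   232   233   235   234   233   234   234   215   153 |  127  132  135  136  133  143  209  234  234  235  236
305 :   233   233   233   232   234   235   234   233   233   212   150 |  125  132  134  136  133  142  212  236  235  233  232
306 :   233   232   233   232   234   235   220   214   228   191   128 |  126  132  135  136  133  156  216  232  226  212  190
307 :   233   232   232   232   232   228   220   218   220   190   141 |  128  132  135  135  132  148  174  179  172  166  154
308 :   234   233   233   232   223   218   223   221   218   182   132 |  126  132  134  135  134  132  146  152  148  146  147
309 :   234   234   233   234   221   205   215   222   219   183   130 |  128  132  136  135  131  130  141  145  145  156  163
310 :   234   232   230   227   216   178   194   222   199   146   121 |  128  132  133  135  132  132  146  160  162  160  162
311 :   222   206   1
[... 1084 characters left out ...]
   63   62   62   64   62   60   60   69  130  162  165
320 :   110   135   163   164   150   137   122   102    75    60    60 |   62   62   60   63   63   62   58  104  150  167  167
321 :   108   123   128   118   108   102    98    94    74    60    60 |   61   64   62   60   61   60   72  128  162  166  167
322 :    98   100    98   106   120   134   151   158   136    90    67 |   60   62   62   62   61   89  133  156  164  166  167
323 :   119   122   141   160   162   164   167   166   156   131   109 |   96   92   90   90  112  144  156  158  163  166  166
324 :   160   158   162   165   165   166   166   164   151   128   125 |  126  128  128  126  128  149  157  159  166  166  167
```

The pointer's lower side face is now being hidden by the plate, while its position hasn't changed. So the stage is within about 1 mm below mid-thickness. One last small nudge, then release.

>>> carry_out:
  increments:
    - {"x":0.025,"y":-0.11,"z":0,"spin":0}
    - {"x":0.025,"y":-0.11,"z":0,"spin":0}
    - {"x":0,"y":0,"z":0,"spin":0}

```text
time: 21.15
tcp_pos: [0.5458, -0.1611, 0.1329]
eef_rot: [3.14, 0.001, -1.227]
ft_force: [-4.4, 0.1, 4.2]
width: 0.194
grip_force: 5.0
```

```bash
python3 chk.py s10.npy | head -10
```

```text
t 21.15 R 0.0554 wheel 1.268 yaw lag 4.164 z 0.1329 q6 2.49 f rad/tan/z 0.6 -4.3 4.2 w 17.09715450444971
       341   342   343   344   345   346   347   348   349   350   351
304 :   232   233   233   234   235   234   234   233   234   216   154 |  125  132  134  135  132  143  210  234  234  234  236
305 :   233   232   233   233   234   235   234   233   233   210   150 |  125  131  134  134  133  142  210  235  234  232  230
306 :   233   233   232   232   233   234   220   214   228   191   128 |  126  132  135  135  132  154  215  230  222  203  182
307 :   233   234   233   232   232   227   220   217   220   190   140 |  127  132  135  135  133  146  170  175  170  161  150
308 :   234   234   233   232   222   218   222   220   218   182   133 |  128  131  135  136  132  132  144  149  146  148  147
309 :   235   233   234   233   230   218   216   221   220   183   130 |  127  132  134  134  133  132  141  143  145  154  162
310 :   234   232   229   224   213   179   192   220   197   145   119 |  127  132  135  135  133  131  146  158  162  160  162
311 :   219   200   182   174   165   152   164   165   132   111   118 |  129  133  135  135  130  118  123  152  164  165  157
```

>>> carry_out:
  increments:
    - {"x":0,"y":0,"z":0,"spin":0}
    - {"x":0,"y":0,"z":0,"spin":0}
    - {"x":0,"y":0,"z":0,"spin":0}
    - {"x":0,"y":0,"z":0,"spin":0}
    - {"x":0,"y":0,"z":-0.8,"spin":0}
    - {"x":0,"y":0,"z":-0.9,"spin":0}
    - {"x":0,"y":0,"z":-0.9,"spin":0}
    - {"x":0,"y":0,"z":-0.9,"spin":0}
  gripper: 0

```text
time: 22.15
tcp_pos: [0.5466, -0.1613, 0.2213]
eef_rot: [-3.141, -0.0, -1.228]
ft_force: [-0.7, -0.5, -0.9]
width: 0.502
grip_force: 0.0
```

>>> carry_out:
  increments:
    - {"x":0,"y":0,"z":-0.9,"spin":0}
    - {"x":0,"y":0,"z":-0.9,"spin":0}
    - {"x":0,"y":0,"z":0,"spin":0}
    - {"x":0,"y":0,"z":0,"spin":0}

```text
time: 22.55
tcp_pos: [0.5466, -0.1613, 0.2653]
eef_rot: [-3.141, -0.0, -1.228]
ft_force: [-0.1, 0.4, -0.6]
width: 0.5
grip_force: 0.0
```

```bash
python3 chk.py s11.npy | sed -n 2,10p
python3 - <<'E'
from h import *
a=ctrl.camera('scene')[:,:,::-1];cv2.imwrite('pics/p11.png',cv2.resize(a[190:340,230:400],(680,600),interpolation=cv2.INTER_CUBIC))
E
```

```text
341   342   343   344   345   346   347   348   349   350   351
304 :   233   232   232   233   235   235   233   234   233   215   154 |  127  132  134  135  132  142  210  235  234  234  236
305 :   233   232   232   233   235   235   234   233   233   212   151 |  126  131  134  136  132  142  210  236  234  232  231
306 :   234   233   232   232   233   234   219   216   228   189   128 |  126  132  134  136  133  153  214  231  223  202  182
307 :   233   233   233   232   232   227   220   217   220   190   142 |  127  132  136  136  133  146  170  176  169  160  150
308 :   234   233   233   232   223   218   223   221   219   182   134 |  128  132  135  136  133  131  145  148  146  147  147
309 :   234   234   234   234   230   219   216   222   220   182   131 |  128  132  135  136  132  132  141  142  144  156  163
310 :   234   232   230   224   214   178   192   222   198   145   120 |  128  132  134  134  132  132  147  158  161  160  161
311 :   219   199   182   173   166   152   162   165   133   110   118 |  130  133  134  134  130  117  123  151  165  164  156
```

View pics/p11.png

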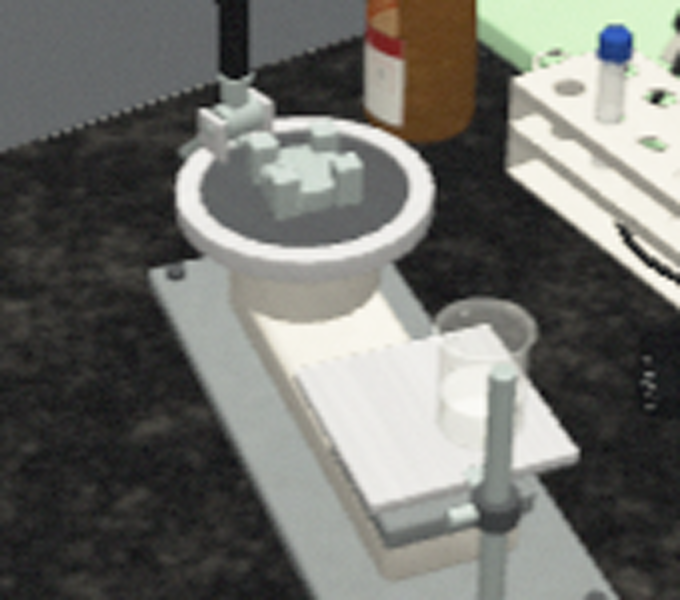

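The grip is upright at (233,40), the beaker stands on the stage at (485,375), and the pointer lies level with the plate at about (475,475). The gripper is clear of everything, so I hand in.

```bash
python3 -c "
from cell import ctrl
print(ctrl.job_done())"
```

```text
the job is handed in; nothing more can be done
None
```

The job is handed in, result not reported: the grip is latched upright, the stage was wound to about 87.3 mm against an estimated pointer height of about 87.4 mm (good to about 1 mm), the pointer did not move in the camera images, and the beaker is standing.

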